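# Free a jammed lift-out tray from a storage tin and set it on the cork mat

### The arm

A 6-joint arm with a two-finger parallel gripper is mounted at the origin on a cart in front of the work surface, level with it; the furniture and walls round the work are solid. World frame = base frame: x ahead of the robot, y to its left, z up, the work surface at z = 0. Lengths are in m, angles in degrees, forces in N, time in s.
With the tool pointing down it reaches from about 0.3 to 0.75 m from the base axis. Payload 8.5 kg.
Tool frame: the origin (TCP) lies midway between the tips of the shut fingers; the grasp point (between the pads) lies 19 mm behind it (env.tcp_to_grasp is the z of the grasp point in the tool frame, in m); z points along the fingers, y is the line along which they close (so a half turn about z gives the same grasp; the last joint's range is limited). The gripper opens to 85 mm and grips with 20 to 120 N. Pads are 22 mm wide; open, the fingers measure 114 mm over their backs; the gripper's body (76 mm by 85 mm) begins 54 mm behind the grasp point. The pads swing forward as they close: fully open they stand 13 mm farther back than shut.
Start: joints at [53.096, 21.807, 74.336, -0, 83.858, -12.336], TCP at [0.229, 0.5, 0.231] pointing down, gripper open.
Joint ranges: [-178.18, 178.18], [-50.72, 133.34], [12.68, 142.11], [-81.47, 261.47], [9.98, 163.14], [-165.26, 165.26]. Speed limits (degrees/s): [136.94, 136.94, 180, 180, 180, 180].

### API

Orientations are given as a 3x3 rotation matrix whose columns are the frame's x, y, z axes.
In Python, from rig import env, imaging, job, models gives the robot as it stands. The module is installed in compiled form; this text tells all that it offers.
- The arm moves only by the tool jog_arm, never from a script. Its argument "plan" is text: rows parted by semicolons, each of 7 numbers parted by spaces: the turn, a rotation vector about the tool's x, y, z in degrees, then the shift along the tool's x, y, z in cm, then the closure in counts, from 0 (fully open) to 255 (shut). In form: rx ry rz x y z claw; .... A call has 1 to 10 rows; each row shifts and turns the commanded pose from where the row before left it, along the tool's axes as they then stand; what a row does not reach is not made up. A row lasts 1/12 s, in which the tool goes at most 41.7 mm and 7.16 degrees, less where a joint would pass 70% of its speed; a pose out of reach is approached as far as the arm can. A call with a gripper value outside its range is refused whole. The fingers move at their own pace and stop on an object; "grip_force" is the grip in N (left out, the last holds). Time passes only in rows, so rows that do not move let the fingers close. It gives the time, the measured TCP pose, the force, the opening and the grip force at its end, in the units of the state.
- env.observe(): the state, without advancing time (a new reading comes with each control period).
- imaging.get_image(name): name is "scene" or "side" or "wrist"; returns a dict with "pixels" (480x640x3 uint8, red, green, blue), "depth" (480x640 float32, m along the optical axis (not along the pixel's ray), 0 where there is no reading), "fov_y" (degrees; the focal length in pixels is half the picture's height over the tangent of half this angle, whatever the lens; pixels are square), "cx", "cy" (the principal point, pixels), "world_from_camera" (4x4, takes a point from camera to world coordinates). Camera axes: x right, y down, z forward; pixel columns grow to the right and rows downward; lengths in m; the calibration is good to about 2 mm. A picture is of the moment at which its call begins.
- job.close_job(): hands the job in; it is judged then, once.
Trained networks look in the newest picture that a camera, given by its name, has taken for a name from the list of things; names that differ only in an ending like _2 or _b are one class to them, and where a whole thing is asked for, a point or a joint stands for the part that bears it (a point fixed in the world has none). Each returns a list of dicts, best first, with "confidence" (0 to 1); they miss things now and then, are a little off and sometimes report something else, mostly with a low value. They report only what shows in the picture. A call takes as long as a camera call.
- models.outline_of(camera, query): "region" (480x640 bool, what is visible of it) and "bbox" ([centre column, centre row, width, height] in pixels, round what is visible of it).
- models.tip_of(camera, query): "at" ([column, row] in pixels: a listed point, or the origin of a listed thing).
The state is a dict: "time_s": time; "q": joint angles; "qvel": joint speeds; "joint_efforts": joint torques, N m; "position": TCP position; "tool_rot": TCP orientation; "ft_force": force on the tool from outside, world axes, zero at the start; "wrist_torque": the same for the moment, N m; "grip_width": finger opening in m; "gripper_force": force on a finger pad.
Only numpy, scipy, OpenCV 4.12 (cv2) and the standard library are available. Lean on these libraries where they do the work, as an engineer would, in place of code of your own. Each camera call takes 0.05 s, during which the arm holds its last target. There are 200 camera calls.

### The job

The divided tray of the green storage tin has slipped off the rim at one end and jammed slantwise inside. Without forcing it, raise the sunken end until the tray rests level on the rim at both ends and let go; then take it by its wooden bar, lift it straight out and set it down gently in the middle of the cork mat, lengthwise along it. Leave the other things where they are.

Things in the scene. Friction and masses are not known exactly. Their poses are not given: they have to be found in the camera images.
- tin: Green rectangular storage tin, fixed, open at the top, outside 182 (x) by 133 (y) by 106 mm high; inside 177 x 128 mm, inner floor 3 mm above the origin. Origin: centre of its underside; x along its length, z up.
- tin_mouth (a point): Centre of the tin's mouth at the height of the rim's top, 106 mm above the tin's origin; axes as the tin's. The dark blue rim is turned inwards all round: 5 mm thick (its underside is 101 mm up) and overhanging the inside by 5 mm, so the mouth is 167 (x) by 118 mm (y).
- tray: Lift-out tray, 0.35 to 0.65 kg: cream open box, body 150 (x) by 106 (y) by 66.5 mm high, walls and floor 3 mm; at each short end a dark blue lip, 4 mm thick and 106 wide, sticks out 14 mm more, its underside 66.5 mm above the origin. Origin: centre of the underside; x along its length, as the tin's; z up. Seated, both lips lie on the rim, level, origin 39.5 mm above the tin's.
- tray_low_lip (a point): Tip of the lip at the tray's sunken -x end (the middle of its lower edge); axes as the tray's. At the start this end is down inside the tin, its bottom edge on the tin's floor, the tray tilted 13.7 degrees; the lip is caught under the inturned rim at the tin's -x end, so the tray cannot come straight up. Seated and centred, each lip covers 5.5 mm of rim; over 5 mm off centre it drops in again.
- tray_high_lip (a point): Tip of the lip at the +x end, lying on the rim at the tin's +x end. Below it the body's bottom edge bears on the tin's +x wall: lifting this end jams the tray. With the tilt under 5 degrees, the sunken lip still below the rim, the tray slides towards +x until its body meets the rim, 8.5 mm off centre; there the sunken lip clears the mouth's edge by 3 mm and can be raised through.
- tray_grip (a point): Point on the tray's wooden divider near the sunken end, 55 mm from the middle and 60 mm above the tray's underside; axes as the tray's. The divider is 10 mm thick, on the tray's middle line (y = 0) from end to end, its top 64 mm above the underside, with 45 mm free on either side down to the tray's floor: it can be pinched across y; the bar rises 31 mm above it.
- tray_bar (a point): Middle of the tray's wooden carrying bar: 68 mm long along the tray's x, 14 mm wide (y), 12 mm high, its centre 89.5 mm above the tray's underside; the two posts under it stand 25 mm either side of the middle on the divider. Pinched across y from above. Axes as the tray's.
- mat: Cork mat, 210 (x) by 145 (y) by 5 mm thick, lying fixed on the worktop. Origin: centre of its underside, x along its length.
- mug: White mug with blue spots, 93 mm high, a bystander. Origin at its underside.
- lemon: Yellow lemon, 78 mm long, a bystander. Origin at its underside.
- garlic: Garlic bulb, 60 mm, a bystander. Origin at its underside.
- timer: Red and white kitchen timer, 66 mm wide and 48 mm high, a bystander. Origin at its underside.
- mill: Small salt shaker with a grey cap, 44 mm wide and 90 mm high, a bystander. Origin at its underside.

How it is judged (in metres and radians):
On the way, in this order (a step that is already met when the one before it is completed fails the run):
1. the tray rests level on the tin's rim at both ends, let go (angle between tray's own z axis and vertical below 0.035 rad and z of tray in the frame of tin between 0.0365 and 0.0425 m and contact force between the fingers and tray below 0.3 N and linear speed of tray below 0.02 m/s), for 0.2 s.
2. held by its wooden bar, the tray has been lifted clear above the rim, roughly level (z of tray in the frame of tin above 0.112 m and angle between tray's own z axis and vertical below 0.35 rad and distance between the grasp point and tray_bar below 0.05 m and contact force between the fingers and tray above 1 N), for 0.1 s.
At the end, for the whole second after the job is handed in: the tray stands flat on the cork mat (underside within 4 mm of the mat's top, tilt under 0.05 rad), its middle within 35 mm of the mat's middle, its length within 0.3 rad of the mat's length, at rest and let go (z of tray in the frame of mat between 0.002 and 0.009 m and angle between tray's own z axis and vertical below 0.05 rad and horizontal distance between tray and mat below 0.035 m and angle between the x axis of tray and the x axis of mat, either way round below 0.3 rad and linear speed of tray below 0.02 m/s); the robot touches nothing.
It fails at once if the tray is forced against the tin (over 80 N) (contact force between tray and tin above 80 N).
It fails at once if the tray is put down hard on the mat (over 100 N) (contact force between tray and mat above 100 N).
It fails at once if one of the things standing about is moved by over 30 mm (distance of any of mug, lemon, garlic, timer, mill from where it was at the start of the episode above 0.03 m).
It also fails if it takes over 53 s, if anything falls off the work surface, if the arm or the gripper's body presses on something with over 40 N, if the wrist force passes 120 N, or if a joint passes its speed limit or range.

## Working session

There is one attempt and no reset: what is moved stays moved. The work goes in short steps, Python scripts to look and compute and a tool call to move; the robot and the scene stay as the last step left them, time stands still between calls to the robot, and variables do not carry over. Pictures are saved under pics/ and viewed, at most 10 in all, crops included, and the job is handed in when it is done.

Besides the shell and the picture viewer there is one more tool, called after ">>>" as name(argument=value, ...) on one line, values as JSON. jog_arm: Moves the arm, as the interface text tells. Its arguments: {"type":"object","properties":{"plan":{"type":"string"},"grip_force":{"type":"number"}},"required":["plan"]}

```bash
mkdir -p pics; cat > h.py <<'E'
import numpy as np, cv2
from rig import env, imaging, job, models
def save(im,n): cv2.imwrite(f'pics/{n}.png',im['pixels'][:,:,::-1])
def pts(im):
    f=240/np.tan(np.radians(im['fov_y'])/2); d=im['depth']
    v,u=np.mgrid[:480,:640]
    p=np.stack([(u-im['cx'])/f*d,(v-im['cy'])/f*d,d],-1)
    T=np.array(im['world_from_camera']); w=p@T[:3,:3].T+T[:3,3]
    w[d==0]=np.nan; return w
E
python3 - <<'E'
from h import *
np.set_printoptions(precision=4,suppress=True)
a=[]
for c in ['scene','side']:
    im=imaging.get_image(c); a.append(im['pixels']); P=pts(im); np.save(c,P)
    print(c,np.array(im['world_from_camera'])[:3])
    for q in ['tin','tray','mat','mug','lemon','garlic','timer','mill']:
        o=models.outline_of(c,q)
        if o:
            r=o[0]['region']; w=P[r]; w=w[~np.isnan(w[:,0])]
            print(q,round(o[0]['confidence'],2),o[0]['bbox'],np.percentile(w,[2,50,98],axis=0).ravel())
    for q in ['tin_mouth','tray_grip','tray_bar','tray_low_lip','tray_high_lip','mat']:
        for t in models.tip_of(c,q)[:2]:
            u,v=np.round(t['at']).astype(int); print(q,round(t['confidence'],2),u,v,P[v,u] if 0<=v<480 and 0<=u<640 else '')
    cv2.imwrite(f'pics/{c}0.png',im['pixels'][:,:,::-1])
print(env.observe(),env.tcp_to_grasp)
E
```

```text
scene [[ 0.7909 -0.2412  0.5624 -0.2147]
 [-0.6118 -0.2946  0.7341 -0.831 ]
 [-0.0114 -0.9247 -0.3806  0.5641]]
tin 0.92 [402.2, 298.1, 72.4, 91.3] [ 0.4217 -0.3176  0.0072  0.4486 -0.2319  0.0751  0.5902 -0.1399  0.1087]
tray 0.68 [412.4, 279.4, 50.0, 30.6] [ 0.4402 -0.3075  0.0523  0.511  -0.2265  0.0806  0.5756 -0.1617  0.1192]
mat 0.86 [317.1, 268.0, 88.5, 40.6] [ 0.417  -0.022   0.0045  0.4846  0.0683  0.0075  0.5584  0.1793  0.0097]
mug 0.7 [267.2, 222.2, 30.1, 36.0] [0.463  0.2657 0.0093 0.4931 0.304  0.0689 0.5465 0.3719 0.0954]
garlic 0.57 [238.9, 242.7, 22.4, 23.0] [0.3663 0.2687 0.004  0.3848 0.2823 0.0321 0.4147 0.3505 0.0521]
timer 0.58 [234.4, 232.7, 21.9, 23.3] [0.3854 0.3525 0.0074 0.403  0.3684 0.0395 0.4418 0.4037 0.0517]
mill 0.8 [250.4, 215.8, 11.9, 28.5] [0.4911 0.4109 0.009  0.4989 0.4216 0.0513 0.5142 0.4348 0.0895]
tin_mouth 0.88 416 274 [ 0.5718 -0.1849  0.0623]
tray_grip 0.73 398 280 [ 0.5204 -0.1783  0.0612]
tray_grip 0.67 394 272 [ 0.5223 -0.1636  0.0746]
tray_bar 0.85 416 270 [ 0.5045 -0.2394  0.1141]
tray_low_lip 0.78 394 272 [ 0.5223 -0.1636  0.0746]
tr
[... 1013 characters left out ...]
h_lip 0.28 278 340 [0.3815 0.321  0.023 ]
mat 0.66 296 284 [0.1926 0.5046 0.3745]
mat 0.23 206 357 [0.4995 0.4443 0.0126]
{'time_s': 1.5, 'q': array([ 53.0974,  21.8043,  74.3344,  -0.0015,  83.8584, -12.3345]), 'qvel': array([ 0.0067,  0.0232,  0.0368, -0.0028,  0.0393, -0.0351]), 'joint_efforts': array([  0.0004, -44.833 , -23.1464,  -0.0001,   0.0006,   0.    ]), 'position': array([0.2287, 0.5002, 0.2314]), 'tool_rot': array([[-0.9095,  0.4158,  0.0001],
       [ 0.4158,  0.9095,  0.    ],
       [-0.    ,  0.    , -1.    ]]), 'ft_force': array([ 0.0564, -0.5409, -0.5217]), 'wrist_torque': array([-0.034 ,  0.0677, -0.0216]), 'gripper_force': 0.0, 'grip_width': 0.08492968421075835} -0.0187
```

View pics/scene0.png

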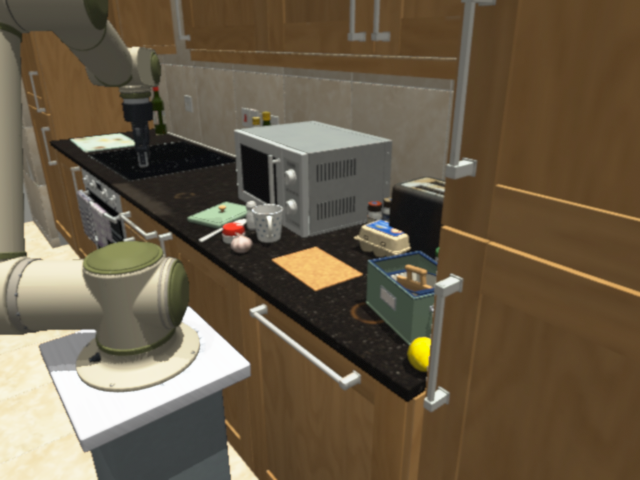

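View pics/side0.png

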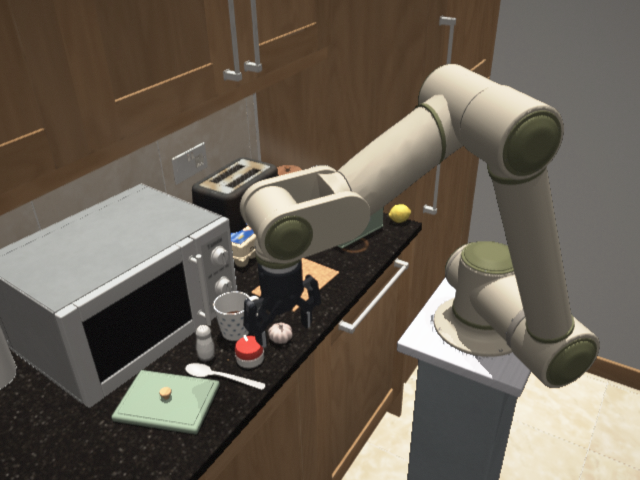

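The mat sits at about (317,268) in the scene view. The tin is at (402,298), with its sunken end towards the mat. Next I'll get their yaw angles and check for obstacles.

```bash
python3 - <<'E'
from h import *
np.set_printoptions(precision=4,suppress=True)
S=np.load('scene.npy').reshape(-1,3);D=np.load('side.npy').reshape(-1,3)
def rect(p,n): 
    p=p[~np.isnan(p[:,0])]; print(n,len(p),cv2.minAreaRect((p[:,:2]*1000).astype(np.float32)))
m=lambda P,lo,hi:P[np.all((P>lo)&(P<hi),axis=1)]
rect(m(S,[.36,-.36,.100],[.68,-.1,.111]),'rim')
for c,P in (('scene',S),('side',D)):
    im=imaging.get_image(c);o=models.outline_of(c,'mat')
    r=o[0]['region'].ravel(); q=P[r]; rect(m(q,[.3,-.2,-.01],[.7,.3,.015]),'mat')
# obstacles: grid of max height / min height above .25
A=np.vstack([S,D]);A=A[~np.isnan(A[:,0])]
for x in np.arange(.3,.9,.05):
    row=[]
    for y in np.arange(-.5,.55,.1):
        q=A[(abs(A[:,0]-x)<.025)&(abs(A[:,1]-y)<.05)&(A[:,2]<.9)][:,2]
        row.append(f'{np.percentile(q,98):.2f}' if len(q)>5 else ' -- ')
    print(round(x,2),row)
E
```

```text
rim 822 ((508.2046813964844, -236.68919372558594), (188.1790008544922, 134.78758239746094), 74.7511215209961)
mat 1998 ((489.61212158203125, 81.89946746826172), (213.9146728515625, 146.3870391845703), 86.5568618774414)
mat 551 ((487.7291259765625, 80.05422973632812), (214.0420379638672, 141.65126037597656), 85.35260772705078)
0.3 ['0.60', '0.60', '0.00', '0.00', '0.00', '0.00', '0.00', '0.00', '0.00', '0.00', '0.53']
0.35 ['0.59', '0.62', '0.00', '0.00', '0.00', '0.00', '0.00', '0.00', '0.02', '0.00', '0.00']
0.4 ['-0.89', '0.65', '0.10', '0.00', '0.00', '0.01', '0.01', '0.01', '0.05', '0.05', '0.02']
0.45 [' -- ', '0.65', '0.11', '0.11', '0.10', '0.01', '0.01', '0.01', '0.09', '0.09', '0.02']
0.5 [' -- ', '0.64', '0.12', '0.12', '0.11', '0.01', '0.01', '0.01', '0.09', '0.09', '0.03']
0.55 [' -- ', '0.64', ' -- ', '0.11', '0.11', '0.01', '0.01', '0.26', '0.26', '0.24', '0.02']
0.6 [' -- ', '0.63', ' -- ', '0.11', ' -- ', '0.70', '0.72', '0.26', '0.27', '0.26', '0.26']
0.65 [' -- ', '0.63', '0.65', '0.67', '0.68', '0.70', '0.72', '0.73', '0.75', '0.77', '0.78']
0.7 [' -- ', '0.46', ' -- ', '0.51', '0.19', '0.19', '0.15', '0.26', '0.27', '0.27', '0.27']
0.75 [' -- ', '0.43', '0.13', '0.19', '0.19', '0.19', '0.19', '0.26', '0.27', '0.27', '0.27']
0.8 [' -- ', '0.40', '0.12', '0.19', '0.19', '0.19', '0.19', '0.27', '0.27', '0.27', '0.27']
0.85 [' -- ', '0.37', ' -- ', '0.19', '0.19', '0.19', '0.19', '0.27', '0.27', '0.27', '0.27']
0.9 [' -- ', '0.34', ' -- ', ' -- ', ' -- ', ' -- ', ' -- ', '0.27', '0.27', '0.27', '0.27']
```

```bash
cat >> h.py <<'E'
from scipy.spatial.transform import Rotation as R
def Rt(yaw): # tool down, tool y at yaw deg in world
    y=np.array([np.cos(np.radians(yaw)),np.sin(np.radians(yaw)),0]); z=np.array([0,0,-1.]); return np.stack([np.cross(y,z),y,z],1)
def plan(p1,R1,n=None,claw=0,p0=None,R0=None,step=.04,deg=6.8,post=False):
    s=env.observe(); p0=s['position'] if p0 is None else np.array(p0); R0=s['tool_rot'] if R0 is None else R0
    p1=np.array(p1); rv=R.from_matrix(R0.T@R1).as_rotvec(degrees=True)
    if n is None: n=int(np.ceil(max(np.linalg.norm(p1-p0)/step,np.linalg.norm(rv)/deg,1)))
    out=[];Rc=R0.copy();d=R.from_rotvec(rv/n,degrees=True).as_matrix()
    for i in range(n):
        if post: Rc=Rc@d
        t=Rc.T@(p1-p0)/n*100
        if not post: Rc=Rc@d
        out.append(' '.join(f'{x:.2f}' for x in [*(rv/n),*t])+f' {claw}')
    for i in range(0,n,10): print('; '.join(out[i:i+10]))
E
python3 - <<'E'
from h import *
plan([.505,-.20,.30],Rt(-15.3))
E
```

```text
-0.00 0.00 4.25 -2.85 -2.75 -0.36 0; -0.00 0.00 4.25 -3.05 -2.53 -0.36 0; -0.00 0.00 4.25 -3.23 -2.29 -0.36 0; -0.00 0.00 4.25 -3.39 -2.05 -0.36 0; -0.00 0.00 4.25 -3.53 -1.79 -0.36 0; -0.00 0.00 4.25 -3.66 -1.53 -0.36 0; -0.00 0.00 4.25 -3.76 -1.25 -0.36 0; -0.00 0.00 4.25 -3.84 -0.97 -0.36 0; -0.00 0.00 4.25 -3.90 -0.68 -0.36 0; -0.00 0.00 4.25 -3.94 -0.39 -0.36 0
-0.00 0.00 4.25 -3.96 -0.10 -0.36 0; -0.00 0.00 4.25 -3.96 0.20 -0.36 0; -0.00 0.00 4.25 -3.93 0.49 -0.36 0; -0.00 0.00 4.25 -3.88 0.78 -0.36 0; -0.00 0.00 4.25 -3.82 1.06 -0.36 0; -0.00 0.00 4.25 -3.73 1.34 -0.36 0; -0.00 0.00 4.25 -3.62 1.62 -0.36 0; -0.00 0.00 4.25 -3.49 1.88 -0.36 0; -0.00 0.00 4.25 -3.34 2.13 -0.36 0
```

>>> jog_arm(plan="0 0 4.25 -2.85 -2.75 -0.4 0; 0 0 4.25 -3.05 -2.53 -0.4 0; 0 0 4.25 -3.23 -2.29 -0.4 0; 0 0 4.25 -3.39 -2.05 -0.4 0; 0 0 4.25 -3.53 -1.79 -0.4 0; 0 0 4.25 -3.66 -1.53 -0.4 0; 0 0 4.25 -3.76 -1.25 -0.4 0; 0 0 4.25 -3.84 -0.97 -0.4 0; 0 0 4.25 -3.9 -0.68 -0.4 0; 0 0 4.25 -3.94 -0.39 -0.4 0")

```text
time_s: 2.53
position: [0.3742, 0.1299, 0.2718]
tool_rot: [[-0.386, 0.922, 0.001], [0.922, 0.386, 0.0], [-0.0, 0.001, -1.0]]
ft_force: [-0.3, -0.0, -0.1]
grip_width: 0.0856
gripper_force: 0.0
```

>>> jog_arm(plan="0 0 4.25 -3.96 -0.1 -0.36 0; 0 0 4.25 -3.96 0.2 -0.36 0; 0 0 4.25 -3.93 0.49 -0.36 0; 0 0 4.25 -3.88 0.78 -0.36 0; 0 0 4.25 -3.82 1.06 -0.36 0; 0 0 4.25 -3.73 1.34 -0.36 0; 0 0 4.25 -3.62 1.62 -0.36 0; 0 0 4.25 -3.49 1.88 -0.36 0; 0 0 4.25 -3.34 2.13 -0.36 0; 0 0 0 0 0 0 0")

```text
time_s: 3.37
position: [0.5061, -0.2059, 0.3028]
tool_rot: [[0.272, 0.962, -0.0], [0.962, -0.272, -0.001], [-0.001, 0.0, -1.0]]
ft_force: [-0.8, 0.7, -0.7]
grip_width: 0.0859
gripper_force: 0.0
```

```bash
python3 - <<'E'
from h import *
np.set_printoptions(precision=4,suppress=True)
print(env.observe()['position'],env.observe()['tool_rot'])
im=imaging.get_image('wrist');save(im,'w1');P=pts(im);np.save('w1',P)
print(np.array(im['world_from_camera']))
for q in ['tin','tray']:
    for o in models.outline_of('wrist',q)[:1]: print(q,o['confidence'],o['bbox'])
for q in ['tin_mouth','tray_grip','tray_bar','tray_low_lip','tray_high_lip']:
    for t in models.tip_of('wrist',q)[:2]:
        u,v=np.round(t['at']).astype(int); print(q,round(t['confidence'],2),u,v,P[v,u])
p=P.reshape(-1,3); p=p[np.all((p>[.36,-.38,.102])&(p<[.68,-.1,.110]),axis=1)]
print(len(p),cv2.minAreaRect((p[:,:2]*1000).astype(np.float32)),np.median(p[:,2]))
E
```

```text
[ 0.5061 -0.2059  0.3028] [[ 0.2724  0.9622 -0.0002]
 [ 0.9622 -0.2724 -0.0012]
 [-0.0012  0.0001 -1.    ]]
[[ 0.9623 -0.2595 -0.0814  0.5273]
 [-0.272  -0.9178 -0.2893 -0.1327]
 [ 0.0004  0.3005 -0.9538  0.4449]
 [ 0.      0.      0.      1.    ]]
tin 0.75 [328.9, 217.8, 144.8, 183.3]
tray 0.59 [326.8, 227.6, 108.8, 164.6]
tray_bar 0.79 327 222 [ 0.5096 -0.2298  0.1113]
tray_low_lip 0.75 325 135 [ 0.5297 -0.15    0.1066]
tray_low_lip 0.51 330 224 [ 0.512  -0.2316  0.1146]
tray_high_lip 0.83 334 304 [ 0.4925 -0.3207  0.1079]
7112 ((574.2335815429688, -258.2685546875), (185.3841552734375, 273.0809020996094), 72.55378723144531) 0.10595210123723081
```

View pics/w1.png

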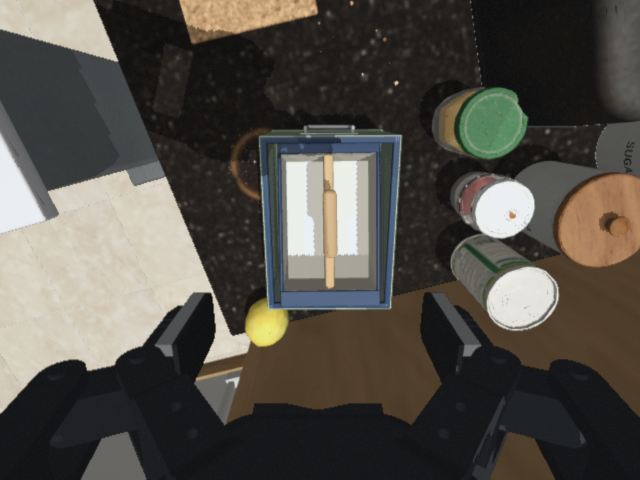

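The picture shows the bar at about (330,222), the divider near the sunken end at (328,170), the high lip at (335,300) and the rim corners at roughly (262,137) to (398,305). Next I'll fit the exact rim and divider.

```bash
python3 - <<'E'
from h import *
np.set_printoptions(precision=4,suppress=True)
im=imaging.get_image('wrist');P=pts(im);I=im['pixels']
sub=np.zeros((480,640),bool);sub[128:315,250:410]=1
m=sub&(abs(P[...,2]-.1065)<.005)
lab=cv2.connectedComponents(m.astype(np.uint8))
n=lab[1];k=np.argmax(np.bincount(n[n>0]));p=P[n==k]
(c,wh,a)=cv2.minAreaRect((p[:,:2]*1000).astype(np.float32));print(c,wh,a,len(p))
# tin frame
long=a if wh[0]>wh[1] else a+90
x=np.array([np.cos(np.radians(long)),np.sin(np.radians(long))]); x=-x if x[1]>0 else x
y=np.array([-x[1],x[0]]);c=np.array(c)/1000
print('tin yaw',np.degrees(np.arctan2(x[1],x[0])),c)
np.savez('tin',c=c,x=x,y=y)
q=P-np.array([*c,0]);tx=q[...,:2]@x;ty=q[...,:2]@y;z=P[...,2]
# divider/bar: wood color narrow
hsv=cv2.cvtColor(I,cv2.COLOR_RGB2HSV)
w=sub&(hsv[...,1]>70)&(hsv[...,0]<22)&(abs(ty)<.03)&(abs(tx)<.085)
print('yrange',np.percentile(ty[w],[5,50,95]))
for lo in np.arange(-.08,.08,.01):
    s=w&(tx>=lo)&(tx<lo+.01)
    if s.sum()>3: print(round(lo+.005,3),s.sum(),'y',np.median(ty[s]).round(4),'z',np.percentile(z[s],[50,90]))
E
```

```text
(509.5418395996094, -238.74578857421875) (182.5259552001953, 133.28076171875) 74.46180725097656 5748
tin yaw -105.53819274902345 [ 0.5095 -0.2387]
yrange [-0.0049  0.0001  0.0052]
-0.065 80 y -0.0007 z [0.0664 0.0679]
-0.055 89 y -0.0006 z [0.069  0.0704]
-0.045 85 y -0.0005 z [0.0714 0.0726]
-0.035 179 y -0.0006 z [0.1049 0.1073]
-0.025 125 y -0.0005 z [0.1082 0.1097]
-0.015 128 y -0.0 z [0.1106 0.1124]
-0.005 121 y 0.0005 z [0.1134 0.1146]
0.005 123 y -0.0003 z [0.1159 0.117 ]
0.015 127 y 0.0007 z [0.118  0.1197]
0.025 49 y -0.0001 z [0.1192 0.1204]
0.035 29 y 0.0001 z [0.0917 0.0928]
0.045 87 y 0.0002 z [0.0934 0.0948]
0.055 83 y 0.0003 z [0.0957 0.097 ]
0.065 87 y 0.0014 z [0.0978 0.0993]
```

```bash
cat >> h.py <<'E'
_t=np.load('tin.npz'); X=np.array([*_t['x'],0]); Y=np.array([*_t['y'],0]); C0=np.array([*_t['c'],0])
def tool(gx,gz,phi,back=0,gy=0): # tin-frame grasp point mm, tool tilt deg -> TCP, R
    B=np.stack([X,Y,[0,0,1]],1); Rr=B@R.from_euler('y',phi,degrees=True).as_matrix()@np.array([[-1,0,0],[0,1,0],[0,0,-1.]])
    return C0+X*gx/1e3+Y*gy/1e3+np.array([0,0,gz/1e3])+Rr[:,2]*(.0187-back/1e3),Rr
def G(th,s):
    a=np.radians(th);e=np.array([np.cos(a),np.sin(a)]);u=np.array([-e[1],e[0]])
    return np.array([83.5,106])-(130+s)*e-6.5*u
E
python3 - <<'E'
from h import *
g=G(13.7,12);print(g)
p,r=tool(*g,-7,70);print(p);plan(p,r,claw=135)
p2,r2=tool(*g,-7,0);print(p2);plan(p2,r2,claw=135,p0=p,R0=r,step=.012)
E
```

```text
[-52.92052709  66.05391398]
[ 0.52539299 -0.18173599  0.11697153]
0.01 -1.40 0.06 0.45 0.31 3.74 135; 0.01 -1.40 0.06 0.54 0.31 3.73 135; 0.01 -1.40 0.06 0.63 0.31 3.72 135; 0.01 -1.40 0.06 0.72 0.31 3.70 135; 0.01 -1.40 0.06 0.81 0.31 3.68 135
[ 0.52310774 -0.18995506  0.0474933 ]
0.00 0.00 0.00 0.00 -0.00 1.17 135; 0.00 0.00 0.00 0.00 -0.00 1.17 135; 0.00 0.00 0.00 0.00 -0.00 1.17 135; 0.00 0.00 0.00 0.00 -0.00 1.17 135; 0.00 0.00 0.00 0.00 -0.00 1.17 135; 0.00 0.00 0.00 0.00 -0.00 1.17 135
```

>>> jog_arm(plan="0 -1.4 0.06 0.45 0.31 3.74 135; 0 -1.4 0.06 0.54 0.31 3.73 135; 0 -1.4 0.06 0.63 0.31 3.72 135; 0 -1.4 0.06 0.72 0.31 3.7 135; 0 -1.4 0.06 0.81 0.31 3.68 135; 0 0 0 0 0 0 135; 0 0 0 0 0 0 135; 0 0 0 0 0 0 135", grip_force=40)

```text
time_s: 4.48
position: [0.5265, -0.1832, 0.119]
tool_rot: [[0.267, 0.963, -0.029], [0.956, -0.269, -0.119], [-0.122, 0.004, -0.993]]
ft_force: [1.0, -0.6, 0.6]
grip_width: 0.0405
gripper_force: 0.0
```

```bash
python3 - <<'E'
from h import *
im=imaging.get_image('wrist');save(im,'w2')
p,r=tool(*G(13.7,12),-7,70);s=env.observe();print(s['tool_rot'].T@(p-s['position'])*100, R.from_matrix(s['tool_rot'].T@r).as_rotvec(degrees=True))
p2,r2=tool(*G(13.7,12),-7,0);plan(p2,r2,claw=135,step=.012)
E
```

```text
[ 0.15959281 -0.16559562  0.21699353] [ 0.25952374  0.03530283 -0.11906912]
0.04 0.01 -0.02 0.02 -0.03 1.03 135; 0.04 0.01 -0.02 0.02 -0.03 1.03 135; 0.04 0.01 -0.02 0.02 -0.03 1.03 135; 0.04 0.01 -0.02 0.02 -0.03 1.03 135; 0.04 0.01 -0.02 0.02 -0.03 1.03 135; 0.04 0.01 -0.02 0.02 -0.02 1.03 135; 0.04 0.01 -0.02 0.02 -0.02 1.03 135
```

View pics/w2.png

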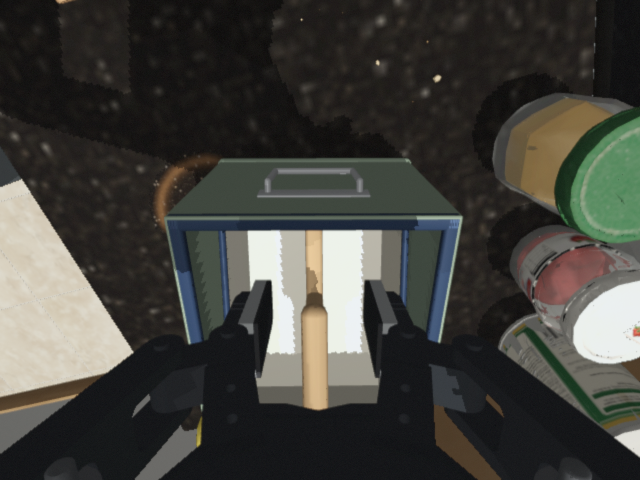

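The fingers at columns 258 and 380 straddle the divider at 315, so they are centred, and there is clear space on both sides. I'll go down and close.

>>> jog_arm(plan="0 0 0 0.02 -0.03 1.03 135; 0 0 0 0.02 -0.03 1.03 135; 0 0 0 0.02 -0.03 1.03 135; 0 0 0 0.02 -0.03 1.03 135; 0 0 0 0.02 -0.03 1.03 135; 0.1 0 0 0.02 -0.02 1.03 135; 0.1 0 0 0.02 -0.02 1.03 135; 0 0 0 0 0 0 135; 0 0 0 0 0 0 135")

```text
time_s: 5.28
position: [0.5218, -0.1894, 0.0448]
tool_rot: [[0.267, 0.963, -0.036], [0.956, -0.27, -0.116], [-0.122, -0.004, -0.993]]
ft_force: [0.6, -0.7, 0.2]
grip_width: 0.0402
gripper_force: 0.0
```

```bash
python3 - <<'E'
from h import *
p,r=tool(*G(13.7,12),-7,0);s=env.observe();print(s['tool_rot'].T@(p-s['position'])*100, R.from_matrix(s['tool_rot'].T@r).as_rotvec(degrees=True),s['ft_force'])
E
```

```text
[-0.05148755  0.13921018 -0.26893381] [-0.2165968  -0.00724464 -0.08916176] [ 0.61839241 -0.73031318  0.23102532]
```

>>> jog_arm(plan="0 0 0 0 0.1 -0.2 135; 0 0 0 0 0 0 200; 0 0 0 0 0 0 255; 0 0 0 0 0 0 255; 0 0 0 0 0 0 255; 0 0 0 0 0 0 255; 0 0 0 0 0 0 255")

```text
time_s: 5.87
position: [0.5233, -0.1894, 0.0474]
tool_rot: [[0.267, 0.963, -0.034], [0.956, -0.269, -0.117], [-0.122, -0.002, -0.993]]
ft_force: [1.7, 0.0, 5.5]
grip_width: 0.009
gripper_force: 43.2
```

```bash
python3 - <<'E'
from h import *
s=env.observe();print(s['position'],s['ft_force'],s['wrist_torque'],s['grip_width'])
p,r=tool(*G(13.7,12),-7,0);print(s['tool_rot'].T@(p-s['position'])*100)
# relative plan through waypoints
W=[(13.7,12),(12,10.3),(10,8.5),(8,6.8),(6.5,5),(5,3),(4.2,1.3),(3,1),(1.5,1),(0,1),(-1,1)]
p0,r0=p,r
for a,b in zip(W,W[1:]):
    p1,r1=tool(*G(*b),-7+13.7-b[0]); print(b,G(*b));plan(p1,r1,n=2 if a[0]-b[0]>1 else 1,claw=255,p0=p0,R0=r0);p0,r0=p1,r1
E
```

```text
[ 0.52334165 -0.18939792  0.04740855] [1.70832412e+00 2.23691936e-03 5.45853003e+00] [ 0.10097719 -0.23084168  0.14615242] 0.008966709100465167
[-0.06054122 -0.00752958 -0.00107693]
(12, 10.3) [-52.38268239  70.47203037]
0.00 0.85 0.00 -0.03 -0.00 -0.22 255; 0.00 0.85 0.00 -0.02 -0.00 -0.22 255
(10, 8.5) [-51.76716064  75.548477  ]
0.00 1.00 0.00 -0.02 0.00 -0.25 255; 0.00 1.00 0.00 -0.02 0.00 -0.25 255
(8, 6.8) [-51.06404665  80.52437734]
-0.00 1.00 0.00 -0.02 -0.00 -0.25 255; -0.00 1.00 0.00 -0.01 -0.00 -0.25 255
(6.5, 5) [-49.89637963  84.25934908]
0.00 0.75 -0.00 -0.04 -0.00 -0.19 255; 0.00 0.75 -0.00 -0.04 -0.00 -0.19 255
(5, 3) [-48.42738252  87.93302068]
0.00 0.75 0.00 -0.05 0.00 -0.18 255; 0.00 0.75 0.00 -0.05 0.00 -0.18 255
(4.2, 1.3) [-46.97134258  89.90128062]
-0.00 0.80 -0.00 -0.11 -0.00 -0.20 255
(3, 1) [-46.98028534  92.65289776]
0.00 0.60 -0.00 0.03 -0.00 -0.14 255; 0.00 0.60 -0.00 0.03 -0.00 -0.14 255
(1.5, 1) [-47.28495941  96.07304716]
-0.00 0.75 0.00 0.05 0.00 -0.17 255; -0.00 0.75 0.00 0.05 0.00 -0.17 255
(0, 1) [-47.5  99.5]
0.00 0.75 0.00 0.05 -0.00 -0.17 255; 0.00 0.75 0.00 0.05 -0.00 -0.17 255
(-1, 1) [-47.59348871 101.78725522]
-0.00 1.00 0.00 0.07 -0.00 -0.23 255
```

>>> jog_arm(plan="0 0.85 0 -0.03 0 -0.22 255; 0 0.85 0 -0.02 0 -0.22 255; 0 1 0 -0.02 0 -0.25 255; 0 1 0 -0.02 0 -0.25 255; 0 0 0 0 0 0 255")

```text
time_s: 6.28
position: [0.5228, -0.1898, 0.0567]
tool_rot: [[0.27, 0.963, -0.018], [0.961, -0.271, -0.053], [-0.056, -0.003, -0.998]]
ft_force: [0.7, 1.2, -1.1]
grip_width: 0.0092
gripper_force: 42.2
```

>>> jog_arm(plan="0 1 0 -0.02 0 -0.25 255; 0 1 0 -0.02 0 -0.25 255; 0 0.75 0 -0.04 0 -0.19 255; 0 0.75 0 -0.04 0 -0.19 255; 0 0.75 0 -0.05 0 -0.18 255; 0 0.75 0 -0.05 0 -0.18 255; 0 0 0 0 0 0 255")

```text
time_s: 6.87
position: [0.5224, -0.1917, 0.069]
tool_rot: [[0.27, 0.963, 0.006], [0.962, -0.27, 0.03], [0.03, -0.003, -1.0]]
ft_force: [1.5, 0.2, -0.6]
grip_width: 0.0095
gripper_force: 42.2
```

```bash
cat > chk.py <<'E'
from h import *
import sys
np.set_printoptions(precision=4,suppress=True)
s=env.observe();B=np.stack([X,Y,[0,0,1]],1)
gp=s['position']+s['tool_rot'][:,2]*-.0187
print('grasp tin mm',B.T@(gp-C0)*1000,'F tin',B.T@s['ft_force'],'tool tilt',np.degrees(np.arctan2(s['tool_rot'][:,2]@-X,-s['tool_rot'][2,2])))
im=imaging.get_image('wrist');P=pts(im);save(im,sys.argv[1])
q=(P-C0)@B; I=im['pixels'];hsv=cv2.cvtColor(I,cv2.COLOR_RGB2HSV)
w=(hsv[...,1]>70)&(hsv[...,0]<22)&(abs(q[...,1])<.006)&(abs(q[...,0])<.09)&(q[...,2]>.05)&(q[...,2]<.16)
for lo in np.arange(-.09,.09,.01):
    k=w&(q[...,0]>=lo)&(q[...,0]<lo+.01)
    if k.sum()>8: print(round(lo*1e3+5),k.sum(),'z',np.median(q[k][:,2]*1e3).round(1),end=' | ')
# dark-blue: rim & lips along y~0 band: profile
b=(hsv[...,0]>100)&(hsv[...,0]<130)&(hsv[...,1]>60)&(abs(q[...,1]-.03)<.008)&(abs(q[...,0])<.1)&(q[...,2]>.04)
print()
for lo in np.arange(-.1,-.06,.003):
    k=b&(q[...,0]>=lo)&(q[...,0]<lo+.003)
    if k.sum()>5: print('blue',round(lo*1e3+1.5,1),k.sum(),np.percentile(q[k][:,2]*1e3,[10,50,90]).round(1))
E
python3 chk.py w3
```

```text
grasp tin mm [-48.2315  -0.1684  87.7364] F tin [-0.5471  1.395  -0.6067] tool tilt 1.7428057596404518
-65 157 z 89.7 | -55 617 z 90.4 | -45 588 z 91.2 | -35 546 z 92.1 | -25 976 z 97.3 | 
blue -92.5 48 [102.9 104.2 105. ]
blue -89.5 237 [104.9 105.7 106.6]
blue -86.5 441 [104.8 105.6 106.3]
blue -83.5 126 [104.6 105.2 105.9]
blue -80.5 185 [94.  94.8 95.5]
blue -77.5 386 [94.3 94.9 95.7]
blue -74.5 362 [94.4 95.2 96. ]
blue -71.5 360 [94.8 95.5 96.3]
blue -68.5 366 [95.1 95.8 96.7]
blue -65.5 131 [94.9 95.9 96.4]
```

View pics/w3.png

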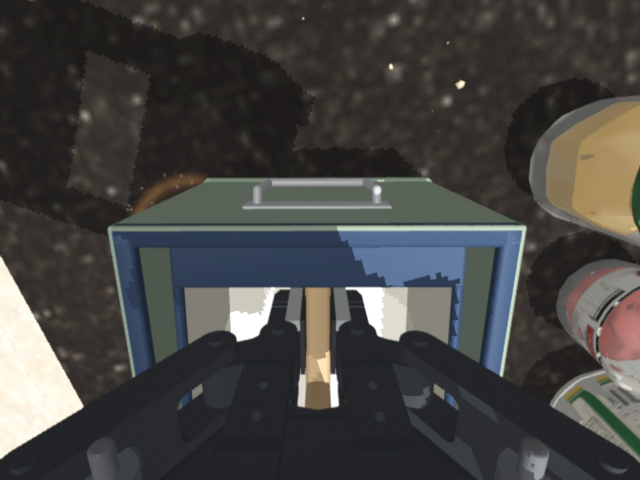

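The lip (rows 250–285) is just emerging from under the rim (row 235). It sits level across the tin and the forces are near zero. I'll slide it towards +x and then raise it through.

>>> jog_arm(plan="0 0.4 0 -0.08 0 -0.1 255; 0 0.4 0 -0.08 0 -0.1 255; 0 0 0 0 0 0 255; 0 0.6 0 0.02 0 -0.14 255; 0 0.6 0 0.03 0 -0.14 255; 0 0 0 0 0 0 255")

```text
time_s: 7.42
position: [0.5222, -0.1919, 0.0737]
tool_rot: [[0.269, 0.963, 0.015], [0.961, -0.27, 0.065], [0.067, -0.003, -0.998]]
ft_force: [2.1, 5.8, -1.5]
grip_width: 0.009
gripper_force: 42.2
```

```bash
python3 chk.py w4
```

```text
grasp tin mm [-47.2907  -0.333   92.3277] F tin [-6.1657  0.4275 -1.4615] tool tilt 3.8307538959217333
-65 105 z 94.9 | -55 619 z 95.2 | -45 580 z 95.7 | -35 563 z 96.3 | -25 1040 z 100.3 | 
blue -92.5 36 [103.1 103.7 104.3]
blue -89.5 203 [104.9 105.8 106.5]
blue -86.5 420 [104.8 105.6 106.4]
blue -83.5 141 [104.  104.9 105.9]
blue -80.5 274 [ 99.2 100.1 101.1]
blue -77.5 364 [ 99.7 100.4 101.2]
blue -74.5 370 [ 99.9 100.7 101.4]
blue -71.5 372 [100.1 100.8 101.5]
blue -68.5 354 [100.2 101.  101.7]
blue -65.5 288 [100.4 101.  101.9]
```

>>> jog_arm(plan="0 0 0 0.07 0 0 255; 0 0.75 0 0.05 0 -0.17 255; 0 0.75 0 0.05 0 -0.17 255; 0 0.75 0 0.05 0 -0.17 255; 0 0.75 0 0.05 0 -0.17 255; 0 0 0 0 0 0 255")

```text
time_s: 7.97
position: [0.5226, -0.1906, 0.0808]
tool_rot: [[0.269, 0.963, 0.029], [0.956, -0.27, 0.114], [0.118, -0.003, -0.993]]
ft_force: [-0.4, 2.7, -0.7]
grip_width: 0.0091
gripper_force: 42.2
```

```bash
python3 chk.py w5
```

```text
grasp tin mm [-47.6423  -0.2301  99.347 ] F tin [-2.5259 -1.0812 -0.6858] tool tilt 6.772273571707111
-65 108 z 102.6 | -55 606 z 102.6 | -45 576 z 102.6 | -35 572 z 102.6 | -25 1042 z 105.9 | 
blue -89.5 171 [105.  105.7 106.5]
blue -86.5 361 [104.8 105.6 106.5]
blue -83.5 134 [104.1 105.1 106. ]
blue -80.5 252 [107.9 108.9 109.8]
blue -77.5 375 [108.4 109.1 110. ]
blue -74.5 362 [108.5 109.1 109.9]
blue -71.5 362 [108.2 109.1 109.8]
blue -68.5 362 [108.4 109.2 109.9]
blue -65.5 303 [108.3 109.  109.8]
```

```bash
python3 - <<'E'
from h import *
p0,r0=tool(-47.6,99.4,6.77)
for g in [(-47.7,102.4,8.07),(-55,102.4,8.07),(-55,99.4,6.77)]:
    p1,r1=tool(*g);plan(p1,r1,n=4 if g[0]!=p0[0] else 2,claw=255,p0=p0,R0=r0);p0,r0=p1,r1
E
```

```text
0.00 0.33 -0.00 0.02 0.00 -0.07 255; 0.00 0.33 -0.00 0.02 0.00 -0.07 255; 0.00 0.33 -0.00 0.02 0.00 -0.07 255; 0.00 0.33 -0.00 0.02 0.00 -0.07 255
0.00 0.00 0.00 0.18 -0.00 0.03 255; 0.00 0.00 0.00 0.18 -0.00 0.03 255; 0.00 0.00 0.00 0.18 -0.00 0.03 255; 0.00 0.00 0.00 0.18 -0.00 0.03 255
-0.00 -0.33 0.00 -0.02 0.00 0.07 255; -0.00 -0.33 0.00 -0.02 0.00 0.07 255; -0.00 -0.33 0.00 -0.02 0.00 0.07 255; -0.00 -0.33 0.00 -0.02 0.00 0.07 255
```

>>> jog_arm(plan="0 0.65 0 0.04 0 -0.15 255; 0 0.65 0 0.04 0 -0.15 255; 0 0 0 0.18 0 0.03 255; 0 0 0 0.18 0 0.03 255; 0 0 0 0.18 0 0.03 255; 0 0 0 0.19 0 0.03 255; 0 0 0 0 0 0 255")

```text
time_s: 8.6
position: [0.5249, -0.1825, 0.0834]
tool_rot: [[0.267, 0.963, 0.035], [0.954, -0.269, 0.135], [0.139, -0.003, -0.99]]
ft_force: [-0.4, 0.2, -0.2]
grip_width: 0.0091
gripper_force: 42.3
```

```bash
python3 chk.py w6
```

```text
grasp tin mm [-55.7413  -0.2076 101.9431] F tin [-0.1188 -0.4082 -0.1985] tool tilt 7.990687667868516
-65 611 z 105.3 | -55 594 z 105.2 | -45 570 z 105.1 | -35 979 z 105.8 | -25 171 z 113.1 | 
blue -89.5 288 [105.3 106.6 112. ]
blue -86.5 408 [111.2 112.2 113. ]
blue -83.5 372 [111.4 112.3 113.1]
blue -80.5 368 [111.5 112.3 113. ]
blue -77.5 351 [111.5 112.2 113. ]
blue -74.5 360 [111.3 112.1 112.9]
blue -71.5 79 [111.  111.7 112.4]
```

>>> jog_arm(plan="0 -0.4 0 -0.05 0 0.06 255; 0 -0.4 0 -0.05 0 0.07 255; 0 -0.4 0 0 0 0.07 255; 0 0 0 0 0 0 255; 0 0 0 0 0 0 255")

```text
time_s: 9.07
position: [0.5245, -0.1833, 0.0812]
tool_rot: [[0.268, 0.963, 0.029], [0.956, -0.269, 0.115], [0.119, -0.004, -0.993]]
ft_force: [-0.2, 0.1, 1.1]
grip_width: 0.009
gripper_force: 42.3
```

```bash
python3 chk.py w7
```

```text
grasp tin mm [-55.2211  -0.4025  99.7265] F tin [ 0.0095 -0.2559  1.1465] tool tilt 6.8163569993058015
-65 567 z 103.0 | -55 595 z 103.0 | -45 574 z 103.0 | -35 878 z 103.6 | -25 298 z 110.2 | 
blue -89.5 274 [105.1 106.2 109. ]
blue -86.5 390 [108.8 109.5 110.4]
blue -83.5 376 [108.9 109.7 110.4]
blue -80.5 365 [109.  109.7 110.4]
blue -77.5 360 [108.9 109.6 110.4]
blue -74.5 357 [109.  109.6 110.4]
blue -71.5 120 [108.6 109.5 110. ]
```

It is seated: the lip's top is at 109.6 mm and the tray is level. I'll release and back off.

>>> jog_arm(plan="0 0 0 0 0 0 200; 0 0 0 0 0 0 160; 0 0 0 0 0 0 135; 0 0 0 0 0 0 135; 0 0 0 0 0 0 135; 0 0 0 0 0 0 135; 0 0 0 0 0 -1 135; 0 0 0 0 0 -2 135; 0 0 0 0 0 -3 135; 0 0 0 0 0 -3 135")

```text
time_s: 9.95
position: [0.5216, -0.1938, 0.1721]
tool_rot: [[0.268, 0.963, 0.028], [0.956, -0.27, 0.115], [0.119, -0.004, -0.993]]
ft_force: [-0.5, -0.4, 0.0]
grip_width: 0.0401
gripper_force: 0.0
```

```bash
python3 chk.py w8; python3 - <<'E'
from h import *
p,r=tool(0,170,0); print(p); plan(p,r,claw=120)
E
```

```text
grasp tin mm [-44.298   -0.3542 190.6342] F tin [ 0.5412 -0.35    0.0447] tool tilt 6.820521349212207
-75 13 z 102.6 | -65 218 z 103.0 | -55 217 z 103.0 | -45 219 z 103.0 | -35 450 z 104.7 | -25 414 z 133.8 | -15 342 z 134.1 | -5 337 z 134.0 | 5 335 z 134.1 | 15 320 z 134.2 | 25 307 z 134.1 | 35 60 z 133.3 | 55 88 z 103.1 | 65 53 z 102.9 | 
blue -89.5 78 [105.  105.8 109.1]
blue -86.5 136 [108.7 109.6 110.4]
blue -83.5 134 [108.8 109.6 110.5]
blue -80.5 128 [108.7 109.6 110.6]
blue -77.5 128 [108.8 109.6 110.4]
blue -74.5 127 [108.9 109.7 110.4]
blue -71.5 39 [108.8 109.2 110.2]
[ 0.50954184 -0.23874579  0.1513    ]
0.18 -3.30 -0.05 -2.40 -0.10 1.09 120; 0.18 -3.30 -0.05 -2.34 -0.10 1.22 120
```

View pics/w8.png

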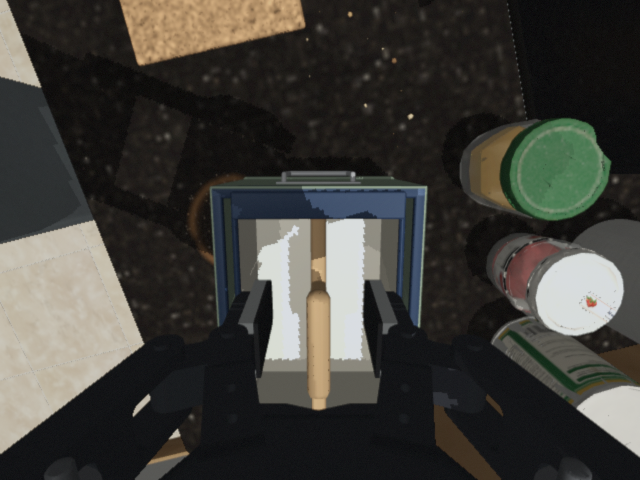

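The tray is seated level, with the bar at about (318,345) between the fingers. Next I'll move over the bar, straighten the tool and descend.

>>> jog_arm(plan="0.1 -3.3 0 -2.4 -0.1 1.1 120; 0.1 -3.3 0 -2.34 -0.1 1.22 120; 0 0 0 0 0 0 120; 0 0 0 0 0 0 120; 0 0 0 0 0 0 120", grip_force=50)

```text
time_s: 10.42
position: [0.5081, -0.2364, 0.144]
tool_rot: [[0.27, 0.963, -0.004], [0.963, -0.27, 0.006], [0.005, -0.006, -1.0]]
ft_force: [-0.0, -0.6, 0.5]
grip_width: 0.0453
gripper_force: 0.0
```

```bash
python3 chk.py w9; python3 - <<'E'
from h import *
p,r=tool(0,129,0); plan(p,r,claw=120,step=.012)
E
```

```text
grasp tin mm [ -1.8092  -1.8675 162.6997] F tin [0.5871 0.1371 0.5131] tool tilt 0.26846864442266466
-75 33 z 102.5 | -65 361 z 103.0 | -55 360 z 103.0 | -45 359 z 102.9 | -35 602 z 104.0 | -25 618 z 133.9 | -15 500 z 134.1 | -5 484 z 134.1 | 5 472 z 134.1 | 15 434 z 134.1 | 25 419 z 134.2 | 35 78 z 133.5 | 55 117 z 102.9 | 65 217 z 103.0 | 75 66 z 102.3 | 
blue -89.5 87 [104.6 105.7 108.5]
blue -86.5 221 [108.7 109.6 110.4]
blue -83.5 236 [108.8 109.6 110.5]
blue -80.5 235 [108.7 109.5 110.4]
blue -77.5 200 [108.7 109.7 110.5]
blue -74.5 235 [108.6 109.6 110.4]
blue -71.5 99 [108.3 109.1 110.1]
-0.11 -0.08 -0.03 -0.07 0.07 1.12 120; -0.11 -0.08 -0.03 -0.07 0.07 1.12 120; -0.11 -0.08 -0.03 -0.07 0.07 1.12 120
```

>>> jog_arm(plan="-0.1 -0.1 0 -0.07 0.07 1.1 120; -0.1 -0.1 0 -0.07 0.07 1.1 120; -0.1 -0.1 0 -0.07 0.07 1.1 120; 0 0 0 0 0 0 120; 0 0 0 0 0 0 180; 0 0 0 0 0 0 255; 0 0 0 0 0 0 255; 0 0 0 0 0 0 255; 0 0 0 0 0 0 255")

```text
time_s: 11.22
position: [0.5095, -0.2393, 0.1114]
tool_rot: [[0.269, 0.963, -0.0], [0.963, -0.269, -0.002], [-0.002, 0.0, -1.0]]
ft_force: [-2.0, 0.1, 6.5]
grip_width: 0.0132
gripper_force: 49.9
```

```bash
python3 chk.py w10|head -1
```

```text
grasp tin mm [  0.5491   0.076  130.0517] F tin [ 0.4171 -2.0016  6.5491] tool tilt -0.12338439925806075
```

Gripped (13.2 mm). I'll lift straight up, slowly at first.

>>> jog_arm(plan="0 0 0 0 0 -0.3 255; 0 0 0 0 0 -0.6 255; 0 0 0 0 0 -1 255; 0 0 0 0 0 -1.5 255; 0 0 0 0 0 -1.5 255; 0 0 0 0 0 -1.5 255; 0 0 0 0 0 -1.5 255; 0 0 0 0 0 -1.5 255; 0 0 0 0 0 -1.5 255; 0 0 0 0 0 0 255")

```text
time_s: 12.1
position: [0.5101, -0.2397, 0.2227]
tool_rot: [[0.269, 0.963, 0.003], [0.963, -0.269, -0.005], [-0.004, 0.004, -1.0]]
ft_force: [-0.1, 0.4, -3.0]
grip_width: 0.013
gripper_force: 48.9
```

>>> jog_arm(plan="0 0 0 0 0 -1.5 255; 0 0 0 0 0 -1 255; 0 0 0 0 0 0 255; 0 0 0 0 0 0 255")

```text
time_s: 12.43
position: [0.5092, -0.239, 0.2438]
tool_rot: [[0.269, 0.963, -0.002], [0.963, -0.269, -0.001], [-0.002, -0.002, -1.0]]
ft_force: [0.1, -0.8, -3.9]
grip_width: 0.0132
gripper_force: 49.2
```

```bash
python3 chk.py w11; python3 - <<'E'
from h import *
im=imaging.get_image('wrist');o=models.outline_of('wrist','mat');P=pts(im)
if o:
    p=P[o[0]['region']];p=p[(abs(p[:,2]-.005)<.006)];print(cv2.minAreaRect((p[:,:2]*1000).astype(np.float32)))
s=env.observe();z=s['position'][2]
# mat x axis at ~86 deg; tool y perpendicular: -4
p,r=[.4885,.081,z],Rt(-4)
plan(p,r,claw=255,step=.03)
E
```

```text
grasp tin mm [  0.278   -0.2354 262.4937] F tin [ 0.7406  0.2937 -3.9379] tool tilt -0.09515688006346831

blue -89.5 16 [240.6 240.9 241.3]
blue -86.5 364 [241.3 242.  242.8]
blue -83.5 337 [241.3 242.  242.7]
blue -80.5 370 [241.1 242.  242.9]
blue -77.5 329 [241.2 242.  242.9]
blue -74.5 332 [241.2 242.1 242.9]
blue -71.5 141 [240.8 241.6 242.7]
-0.02 0.00 -1.06 2.75 -0.96 0.00 255; -0.02 0.00 -1.06 2.77 -0.91 0.00 255; -0.02 0.00 -1.06 2.78 -0.86 0.00 255; -0.02 0.00 -1.06 2.80 -0.81 0.00 255; -0.02 0.00 -1.06 2.81 -0.76 0.00 255; -0.02 0.00 -1.06 2.83 -0.71 0.00 255; -0.02 0.00 -1.06 2.84 -0.65 -0.00 255; -0.02 0.00 -1.06 2.85 -0.60 -0.00 255; -0.02 0.00 -1.06 2.86 -0.55 -0.00 255; -0.02 0.00 -1.06 2.87 -0.50 -0.00 255
-0.02 0.00 -1.06 2.88 -0.44 -0.00 255
```

>>> jog_arm(plan="0 0 -1.06 2.75 -0.96 0 255; 0 0 -1.06 2.77 -0.91 0 255; 0 0 -1.06 2.78 -0.86 0 255; 0 0 -1.06 2.8 -0.81 0 255; 0 0 -1.06 2.81 -0.76 0 255; 0 0 -1.06 2.83 -0.71 0 255; 0 0 -1.06 2.84 -0.65 0 255; 0 0 -1.06 2.85 -0.6 0 255; 0 0 -1.06 2.86 -0.55 0 255; 0 0 -1.06 2.87 -0.5 0 255")

```text
time_s: 13.42
position: [0.49, 0.053, 0.2433]
tool_rot: [[0.087, 0.996, -0.003], [0.996, -0.087, -0.001], [-0.001, -0.003, -1.0]]
ft_force: [0.8, -0.8, -4.4]
grip_width: 0.0129
gripper_force: 49.2
```

>>> jog_arm(plan="0 0 -1.06 2.88 -0.44 0 255; 0 0 0 0 0 1.5 255; 0 0 0 0 0 2 255; 0 0 0 0 0 2 255; 0 0 0 0 0 2 255; 0 0 0 0 0 2 255; 0 0 0 0 0 2 255; 0 0 0 0 0 1 255; 0 0 0 0 0 0 255; 0 0 0 0 0 0 255")

```text
time_s: 14.25
position: [0.4883, 0.0806, 0.1185]
tool_rot: [[0.069, 0.998, -0.003], [0.998, -0.069, -0.001], [-0.001, -0.003, -1.0]]
ft_force: [0.6, 0.5, -3.2]
grip_width: 0.0132
gripper_force: 49.2
```

```bash
python3 - <<'E'
from h import *
np.set_printoptions(precision=4,suppress=True)
s=env.observe();print(s['position'],s['tool_rot'],s['ft_force'],'underside',s['position'][2]+.0187-.0895)
im=imaging.get_image('scene');save(im,'s2')
im=imaging.get_image('wrist');save(im,'w12');P=pts(im)
E
```

```text
[0.4883 0.0806 0.1185] [[ 0.0693  0.9976 -0.0031]
 [ 0.9976 -0.0693 -0.0012]
 [-0.0014 -0.003  -1.    ]] [ 0.5535  0.5047 -3.2468] underside 0.04773969396553776
```

View pics/w12.png

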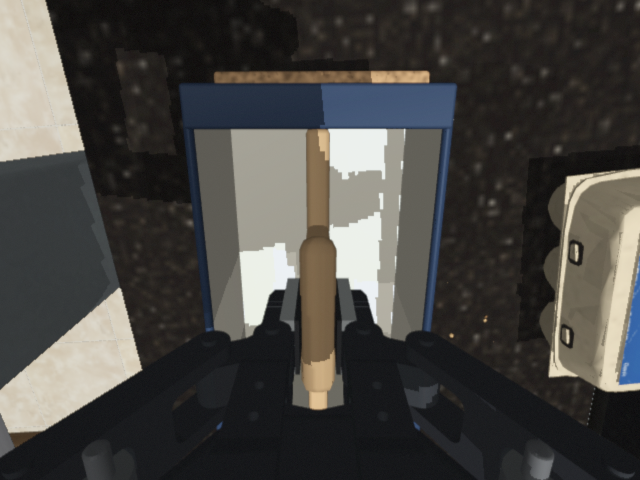

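The mat's edge shows level at row 77 and centred on the tray. The underside is about 41 mm above the mat, so I'll lower gently.

>>> jog_arm(plan="0 0 0 0 0 1 255; 0 0 0 0 0 1 255; 0 0 0 0 0 0.8 255; 0 0 0 0 0 0.5 255; 0 0 0 0 0 0.3 255; 0 0 0 0 0 0.15 255; 0 0 0 0 0 0.1 255; 0 0 0 0 0 0 255; 0 0 0 0 0 0 255")

```text
time_s: 15.1
position: [0.4886, 0.0805, 0.0807]
tool_rot: [[0.069, 0.998, -0.001], [0.998, -0.069, -0.001], [-0.001, -0.001, -1.0]]
ft_force: [-0.1, -1.2, -4.1]
grip_width: 0.0133
gripper_force: 49.2
```

>>> jog_arm(plan="0 0 0 0 0 0.1 255; 0 0 0 0 0 0 255; 0 0 0 0 0 0.1 255; 0 0 0 0 0 0 255")

```text
time_s: 15.43
position: [0.4884, 0.0805, 0.0782]
tool_rot: [[0.069, 0.998, -0.002], [0.998, -0.069, -0.001], [-0.001, -0.002, -1.0]]
ft_force: [-0.2, -0.1, -4.5]
grip_width: 0.0131
gripper_force: 49.2
```

>>> jog_arm(plan="0 0 0 0 0 0.08 255; 0 0 0 0 0 0 255; 0 0 0 0 0 0 255")

```text
time_s: 15.68
position: [0.4884, 0.0805, 0.0775]
tool_rot: [[0.069, 0.998, -0.002], [0.998, -0.069, -0.001], [-0.001, -0.002, -1.0]]
ft_force: [-0.4, 0.6, -3.9]
grip_width: 0.0126
gripper_force: 49.2
```

>>> jog_arm(plan="0 0 0 0 0 0.06 255; 0 0 0 0 0 0 255; 0 0 0 0 0 0 255")

```text
time_s: 15.93
position: [0.4884, 0.0805, 0.0769]
tool_rot: [[0.069, 0.998, -0.002], [0.998, -0.069, -0.001], [-0.001, -0.002, -1.0]]
ft_force: [-0.2, 0.1, -3.6]
grip_width: 0.013
gripper_force: 49.2
```

>>> jog_arm(plan="0 0 0 0 0 0.06 255; 0 0 0 0 0 0 255; 0 0 0 0 0 0.06 255; 0 0 0 0 0 0 255")

```text
time_s: 16.27
position: [0.4884, 0.0805, 0.0768]
tool_rot: [[0.069, 0.998, -0.001], [0.998, -0.069, -0.001], [-0.002, -0.001, -1.0]]
ft_force: [-5.4, -0.7, 10.8]
grip_width: 0.013
gripper_force: 51.2
```

Contact: it is resting on the mat. I'll release to a partial opening and go up.

>>> jog_arm(plan="0 0 0 0 0 0 200; 0 0 0 0 0 0 160; 0 0 0 0 0 0 130; 0 0 0 0 0 0 120; 0 0 0 0 0 0 120; 0 0 0 0 0 -1 120; 0 0 0 0 0 -2 120; 0 0 0 0 0 -3 120; 0 0 0 0 0 -3 120; 0 0 0 0 0 -3 120")

```text
time_s: 17.1
position: [0.4884, 0.0807, 0.197]
tool_rot: [[0.069, 0.998, -0.002], [0.998, -0.069, -0.001], [-0.001, -0.002, -1.0]]
ft_force: [0.6, 0.0, 0.7]
grip_width: 0.0451
gripper_force: 0.0
```

>>> jog_arm(plan="0 0 0 0 0 -2 120; 0 0 0 0 0 0 120; 0 0 0 0 0 0 120")

```text
time_s: 17.35
position: [0.4889, 0.0807, 0.2163]
tool_rot: [[0.069, 0.998, -0.0], [0.998, -0.069, -0.001], [-0.001, 0.0, -1.0]]
ft_force: [-0.8, 0.4, -0.4]
grip_width: 0.045
gripper_force: 0.0
```

```bash
python3 - <<'E'
from h import *
np.set_printoptions(precision=4,suppress=True)
im=imaging.get_image('wrist');save(im,'w13');P=pts(im)
hsv=cv2.cvtColor(im['pixels'],cv2.COLOR_RGB2HSV)
b=(hsv[...,0]>100)&(hsv[...,0]<130)&(hsv[...,1]>60)&(abs(P[...,2]-.075)<.01)&(abs(P[...,0]-.49)<.1)
p=P[b];print(cv2.minAreaRect((p[:,:2]*1000).astype(np.float32)),np.median(p[:,2])-.0705)
A=np.c_[p[:,:2],np.ones(len(p))];print(np.linalg.lstsq(A,p[:,2],rcond=None)[0])
o=models.outline_of('wrist','mat');
if o:
    p=P[o[0]['region']];p=p[(abs(p[:,2]-.005)<.006)];print(cv2.minAreaRect((p[:,:2]*1000).astype(np.float32)))
E
```

```text
((488.9392395019531, 79.98223114013672), (176.51429748535156, 105.33293914794922), 86.21515655517578) 0.004409448292230986
[0.0004 0.0002 0.0746]
((492.48138427734375, 86.65931701660156), (198.0990753173828, 146.1408233642578), 86.01019287109375)
```

View pics/w13.png

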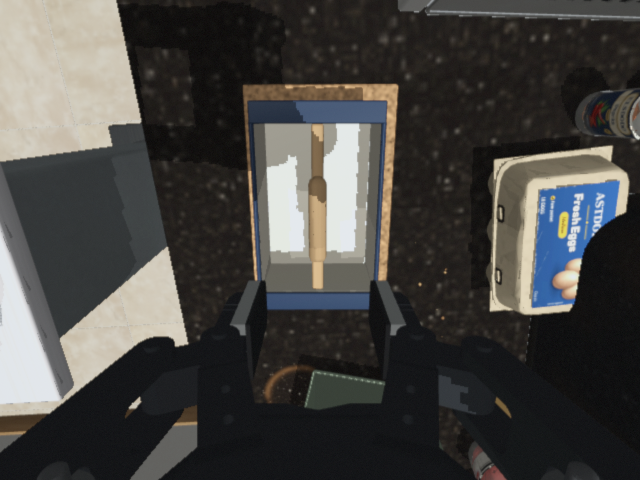

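The tray stands flat and centred on the mat, spanning (247–387, 100–308), and the gripper is clear of it.

```bash
python3 -c "
from rig import job;print(job.close_job())"
```

```text
the job is handed in; nothing more can be done
None
```

The tray was freed, seated level on the rim and let go, then lifted out by its bar. It now lies flat and lengthwise in the middle of the cork mat, with the gripper clear; the job is handed in at about 17 s, and no verdict was returned.

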